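# Stack the culture dishes on their stands

## Robot

A 7-joint arm with a two-finger parallel gripper is mounted at the origin on a cart in front of the work surface, level with it; the furniture and walls round the work are solid. World frame = base frame: x ahead of the robot, y to its left, z up, the work surface at z = 0. Lengths are in m, angles in rad, forces in N, time in s.
With the tool pointing down it reaches from about 0.425 to 0.875 m from the base axis. Payload 8.4 kg.
Tool frame: the origin (TCP) lies midway between the tips of the shut fingers; the grasp point (between the pads) lies 19 mm behind it (env.grip_point_offset is the distance from the TCP to the grasp point, in m); z points along the fingers, y is the direction in which the jaws open and shut (so a half turn about z gives the same grasp; the last joint's range is limited). The gripper opens to 85 mm and grips with 20 to 120 N. Pads are 22 mm wide; open, the fingers measure 114 mm over their backs; the gripper's body (76 mm by 85 mm) begins 54 mm behind the grasp point. The pads swing forward as they close: fully open they stand 13 mm farther back than shut.
Start: joints at [-1.219, 0.333, 0.04, 1.465, -0.013, 1.343, -0.059], TCP at [0.283, 0.585, 0.231] pointing down, gripper open.
Joint ranges: [-2.58, 2.58], [-0.38, 2.09], [-1.3, 1.39], [0.25, 2.4], [-1.5, 4.64], [0.08, 2.09], [-2.65, 2.65]. Speed limits (rad/s): [2.22, 2.22, 2.79, 2.79, 3.14, 3.14, 3.14].

## Interface

Orientations are given as a rotation vector (axis times angle).
In Python, from plant import env gives the robot as it stands.
- The arm moves only by the tool send_rows, never from a script. Its argument "plan" is one flat list of numbers, 5 for each row, row after row: the shift along the tool's x, y, z in m, then the turn about the tool's z in degrees, then the gripper's target within -1 to 1 (fully open at 1, half-way at 0, shut at -1). A call has 1 to 12 rows; each row shifts and turns the commanded pose from where the row before left it, along the tool's axes as they then stand; what a row does not reach is not made up. A row lasts 1/8 s, in which the tool goes at most 62.5 mm and 10.7 degrees, less where a joint would pass 70% of its speed; a pose out of reach is approached as far as the arm can. A call is refused whole if a number of a shift passes 0.0625 or a number of a turn 10.7, either way. A call with a gripper value outside its range is refused whole. The fingers move at their own pace and stop on an object; "newtons" is the grip in N (left out, the last holds). Time passes only in rows, so rows that do not move let the fingers close. It gives the time, the measured TCP pose, the force and the opening at its end, in the units of the state.
- env.get_state(): the state, without advancing time (a new reading comes with each control period).
- env.read_camera(name): name is "side" or "top" or "wrist"; returns the picture (400x640x3 uint8, red, green, blue); there is no depth.
- env.get_calibration(name): a dict with "vertical_fov" (degrees; the focal length in pixels is half the picture's height over the tangent of half this angle, whatever the lens; pixels are square), "cx", "cy" (the principal point, pixels), "R" (3x3) and "t" (3): a world point X has camera coordinates R X + t; the wrist camera has in their place "tool_from_camera" (4x4, takes a point from camera to tool coordinates, whose origin is the TCP and whose axes are the flange's). Camera axes: x right, y down, z forward; pixel columns grow to the right and rows downward; lengths in m; the calibration is good to about 2 mm. A picture is of the moment at which its call begins: read the wrist's pose just before it. get_calibration takes no time and is no camera call.
- env.job_done(): hands the job in, once; it reports no verdict.
Trained networks look in the newest picture that a camera, given by its name, has taken for a name from the list of things; names that differ only in an ending like _2 or _b are one class to them, and where a whole thing is asked for, a point or a joint stands for the part that bears it (a point fixed in the world has none). Each returns a list of dicts, best first, with "p" (0 to 1); they miss things now and then, are a little off and sometimes report something else, mostly with a low value. They report only what shows in the picture. A call takes as long as a camera call. They do not tell look-alikes from the thing itself.
- env.find_in(thing, camera): "rect" ([left, top, width, height] in pixels, round what is visible of it).
- env.cut_out(thing, camera): "pixels" (400x640 bool, what is visible of it) and "rect" ([left, top, width, height] in pixels, round what is visible of it).
The state is a dict: "clock": time; "joint_pos": joint angles; "joint_vel": joint speeds; "effort": joint torques, N m; "tcp_pos": TCP position; "eef_rot": TCP orientation; "contact_force": force on the tool from outside, world axes, zero at the start; "wrist_torque": the same for the moment, N m; "grip_width": opening from 0.0 (shut) to 1.0 (fully open).
Only numpy, scipy, OpenCV 4.12 (cv2) and the standard library are available. Lean on these libraries where they do the work, as an engineer would, in place of code of your own. Each camera call takes 0.05 s, during which the arm holds its last target.

## Task

Stack three culture dishes on the blue stand, each centred on the one below: the black one at the bottom, the red one on it and the violet one on top. Set the green control dish alone in the middle of the yellow stand. Keep every dish upright, leave them all released and level, and do not disturb the jar, the pen or the bottle.

Things in the scene. Friction and masses are not known exactly. Their poses are not given: they have to be found in the camera images.
- dish_black: Open round culture dish, clear wall, filled with black agar; 60 mm across, 20 mm high with straight walls, 24 to 42 g. It lies upright on the table at the start. Origin: centre of its underside; z up. A dish rests flat on another's rim, its underside then 20 mm above the other's underside. Loose.
- dish_red: Open round culture dish, clear wall, filled with dark red agar; 60 mm across, 20 mm high with straight walls, 24 to 42 g. It lies upright on the table at the start. Origin: centre of its underside; z up. A dish rests flat on another's rim, its underside then 20 mm above the other's underside. Loose.
- dish_violet: Open round culture dish, clear wall, filled with violet agar; 60 mm across, 20 mm high with straight walls, 24 to 42 g. It lies upright on the table at the start. Origin: centre of its underside; z up. A dish rests flat on another's rim, its underside then 20 mm above the other's underside. Loose.
- dish_green: Open round culture dish, clear wall, filled with green agar; 60 mm across, 20 mm high with straight walls, 24 to 42 g. It lies upright on the table at the start. Origin: centre of its underside; z up. A dish rests flat on another's rim, its underside then 20 mm above the other's underside. Loose.
- stand_blue: Low blue dish stand, fixed to the table: blue foot 84 mm across and 4 mm high, carrying a round seat 63 mm across with a grey rubber centre, whose flat top is 14 mm above the table. Origin: centre of the foot's underside; z up.
- stand_yellow: Low yellow dish stand, fixed to the table: yellow foot 84 mm across and 4 mm high, carrying a round seat 63 mm across with a grey rubber centre, whose flat top is 14 mm above the table. Origin: centre of the foot's underside; z up.
- jar: Bystander: amber glass jar with white cap, 45 mm across, 55 mm high, origin at the centre of its underside. Loose, leave alone.
- pen: Bystander: white and red marker pen lying on the table, 135 x 17 x 16 mm, long along its y axis, origin at the centre of its underside. Loose, leave alone.
- bottle: Bystander: small black square bottle with black cap, 20 x 30 mm, 54 mm high, origin at the centre of its underside. Loose, leave alone.
Not all that is in view belongs to the job. Of the things that look like the stand_blue, the larger one is meant.

How it is judged:
By the outcome, as a careful person would: the job done as asked, in the order asked, and still so for the second after the job is handed in, with the robot touching nothing.
It also fails if it takes over 102 s, if anything falls off the work surface, if the arm or the gripper's body presses on something with over 40 N, if the wrist force passes 120 N, or if a joint passes its speed limit or range.

## Working session

There is one attempt and no reset: what is moved stays moved. The work goes in short steps, Python scripts to look and compute and a tool call to move; the robot and the scene stay as the last step left them, time stands still between calls to the robot, and variables do not carry over. Pictures are saved under pics/ and viewed, and the job is handed in when it is done.

Besides the shell and the picture viewer there is one more tool, called after "Call:" as a command line: name --argument value ..., lists and objects as JSON in quotes. send_rows: Moves the arm, as the interface text tells. Its arguments: {"type":"object","properties":{"plan":{"type":"array","items":{"type":"number"}},"newtons":{"type":"number"}},"required":["plan"]}

```bash
mkdir -p pics; ls
python3 - <<'E'
from plant import env
import cv2,numpy as np
np.set_printoptions(precision=4,suppress=True)
s=env.get_state(); print(s)
for c in ["side","top","wrist"]:
    im=env.read_camera(c); cv2.imwrite(f"pics/{c}0.png",im[:,:,::-1]); print(c,env.get_calibration(c))
print(env.grip_point_offset)
E
```

```text
pics
{'clock': 0.0, 'joint_pos': array([-1.2192,  0.3339,  0.0398,  1.4662, -0.0134,  1.3433, -0.0585]), 'joint_vel': array([ 0.0008, -0.001 , -0.0008, -0.0001,  0.0012, -0.0007, -0.0008]), 'effort': array([ -0.0002, -65.8553,   1.3656, -40.5574,   0.017 ,   0.0128,
         0.    ]), 'tcp_pos': array([0.283 , 0.5847, 0.2304]), 'eef_rot': array([-0.7019, -3.0619,  0.0025]), 'contact_force': array([ 0.2495, -0.4409,  0.1374]), 'wrist_torque': array([-0.0123, -0.0058, -0.0316]), 'grip_width': 1.0042381755475291}
side {'vertical_fov': 48.356398953781245, 'cx': 323.18235852037833, 'cy': 202.53715540581672, 'R': array([[ 0.8654, -0.5009,  0.0163],
       [-0.2466, -0.4539, -0.8562],
       [ 0.4363,  0.737 , -0.5163]]), 't': array([-0.5348,  0.1872,  0.7828])}
top {'vertical_fov': 57.88793111177976, 'cx': 319.176784171056, 'cy': 200.08281937869432, 'R': array([[-0.0174, -0.9995, -0.0256],
       [-0.9897,  0.0208, -0.1418],
       [ 0.1423,  0.0228, -0.9896]]), 't': array([0.0246, 0.6211, 0.963 ])}
wrist {'vertical_fov': 63.30011386286961, 'cx': 319.40047231143564, 'cy': 200.17522882560928, 'tool_from_camera': array([[ 0.0002, -0.961 , -0.2764,  0.0699],
       [ 1.    ,  0.0004, -0.0006, -0.0002],
       [ 0.0007, -0.2764,  0.961 , -0.1405],
       [ 0.    ,  0.    ,  0.    ,  1.    ]])}
0.0187
```

View pics/side0.png

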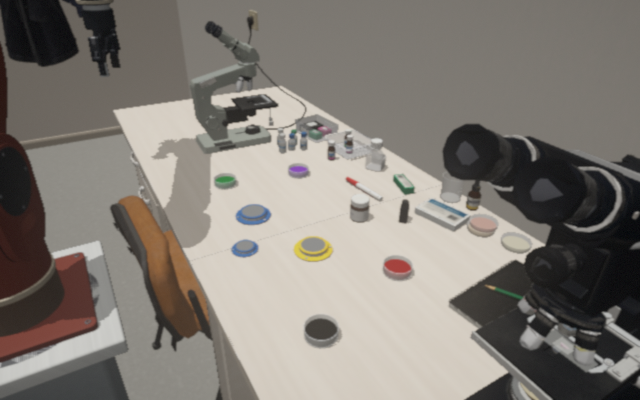

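View pics/top0.png

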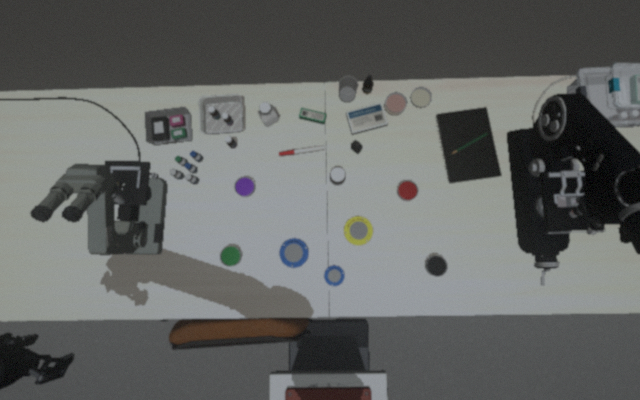

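View pics/wrist0.png

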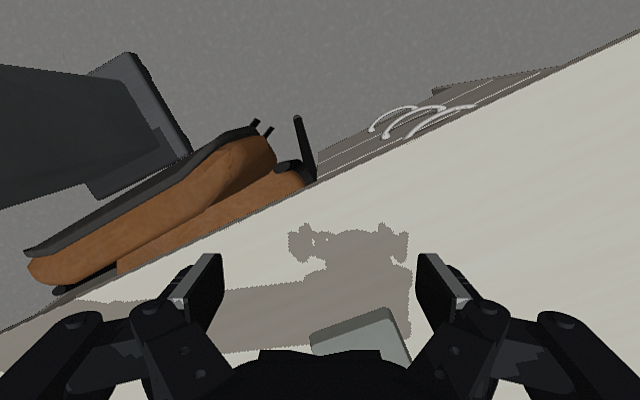

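The top view shows the violet dish at (245,186), green (231,255), red (407,190) and black (436,265). The large blue stand is at (294,252), with a small look-alike at (334,275), and the yellow stand is at (358,230). Next I'll measure each one from both cameras.

```bash
cat > h.py <<'E'
from plant import env
import cv2,numpy as np
from scipy.spatial.transform import Rotation as Ro
from scipy.optimize import least_squares
np.set_printoptions(precision=4,suppress=True)
def cam(c):
    k=env.get_calibration(c); f=200/np.tan(np.radians(k['vertical_fov']/2))
    if c=='wrist':
        s=env.get_state(); T=np.eye(4);T[:3,:3]=Ro.from_rotvec(s['eef_rot']).as_matrix();T[:3,3]=s['tcp_pos']
        W=np.linalg.inv(T@k['tool_from_camera']);R,t=W[:3,:3],W[:3,3]
    else: R,t=k['R'],k['t']
    return f,k['cx'],k['cy'],R,t
def proj(C,X):
    f,cx,cy,R,t=C; p=np.atleast_2d(X)@R.T+t
    return np.c_[cx+f*p[:,0]/p[:,2],cy+f*p[:,1]/p[:,2]]
def back(C,uv,z):
    f,cx,cy,R,t=C; d=R.T@np.array([(uv[0]-cx)/f,(uv[1]-cy)/f,1]); o=-R.T@t
    return o+d*(z-o[2])/d[2]
A=np.linspace(0,2*np.pi,72,endpoint=False)
def ring(x,y,z,r): return np.c_[x+r*np.cos(A),y+r*np.sin(A),0*A+z]
def cyl(kind,x,y,z0=0):
    if kind=='dish': return np.r_[ring(x,y,z0,.03),ring(x,y,z0+.02,.03)]
    return np.r_[ring(x,y,0,.042),ring(x,y,.004,.042),ring(x,y,.014,.0315)]
def hullc(C,P):
    h=cv2.convexHull(proj(C,P).astype(np.float32)); m=cv2.moments(h); return np.array([m['m10'],m['m01']])/m['m00'],m['m00']
def solve(obs,kind,z0=0):  # obs: list of (C,centroid)
    x0=back(*obs[0],z0+.01)[:2]
    return least_squares(lambda q:np.concatenate([(hullc(C,cyl(kind,q[0],q[1],z0))[0]-u)/C[0]*1000 for C,u in obs]),x0,diff_step=1e-4)
def mcent(m):
    h=cv2.convexHull(np.argwhere(m)[:,::-1].astype(np.int32)); mm=cv2.moments(h); return np.array([mm['m10'],mm['m01']])/mm['m00'],mm['m00']
E
python3 - <<'E'
from h import *
C={c:cam(c) for c in ['top','side']}
for th in ['dish_black','dish_red','dish_violet','dish_green','stand_blue','stand_yellow']:
    o={}
    for c in C:
        for d in env.cut_out(th,c)[:3]:
            u,a=mcent(d['pixels']); kind=th.split('_')[0]
            r=solve([(C[c],u)],kind)
            print(th,c,round(d['p'],2),d['rect'],'xy',r.x,'area',a,hullc(C[c],cyl(kind,*r.x))[1])
            o.setdefault(c,u)
    if len(o)==2:
        r=solve([(C[c],o[c]) for c in o],kind); print('  both',r.x,r.fun)
for th in ['jar','pen','bottle']:
    for d in env.cut_out(th,'top')[:2]:
        print(th,round(d['p'],2),d['rect'],back(C['top'],mcent(d['pixels'])[0],.03 if th!='pen' else .008))
print(env.get_state()['clock'])
E
```

```text
dish_black side 0.57 [302.7, 316.0, 34.7, 32.1] xy [ 0.4343 -0.3093] area 997.0 1091.6716168615967
dish_red top 0.59 [394.5, 178.0, 24.6, 23.0] xy [ 0.6467 -0.2412] area 333.5 379.35929737472907
dish_red side 0.7 [383.5, 256.5, 31.8, 27.1] xy [ 0.6481 -0.2408] area 612.5 703.8963700404856
  both [ 0.6473 -0.2412] [-0.0701 -0.6272 -0.4404  0.5751]
dish_violet top 0.76 [235.4, 175.0, 20.6, 21.9] xy [0.6705 0.2301] area 324.0 367.1997422527056
dish_violet top 0.16 [279.3, 237.6, 29.8, 28.7] xy [0.4771 0.087 ] area 638.0 370.9897926377598
dish_violet side 0.71 [286.9, 161.7, 22.8, 16.6] xy [0.6684 0.2276] area 258.0 306.17618953296915
dish_violet side 0.43 [353.1, 194.5, 17.5, 31.5] xy [ 0.7075 -0.019 ] area 426.0 433.2779252335895
  both [0.6701 0.2298] [ 0.2186  0.4465  0.3367 -0.9976]
dish_green top 0.6 [224.2, 249.7, 20.0, 17.5] xy [0.4714 0.2671] area 357.0 393.1406911663944
dish_green side 0.57 [213.9, 174.5, 22.8, 14.8] xy [0.4716 0.2655] area 291.5 348.10951969225425
  both [0.4716 0.2668] [ 0.2678 -0.2026 -0.3569 -0.4531]
stand_blue top 0.79 [279.8, 237.2, 29.7, 31.1] xy [0.4773
[... 330 characters left out ...]

stand_blue side 0.71 [234.9, 242.5, 21.9, 13.3] xy [ 0.4106 -0.027 ] area 349.0 834.1760674716206
  both [0.4771 0.0877] [ 0.2377  0.2044  0.072  -0.5597]
stand_yellow top 0.86 [341.4, 218.9, 29.9, 27.6] xy [ 0.5377 -0.0954] area 660.0 682.6343609623145
stand_yellow side 0.95 [296.3, 236.2, 36.4, 25.3] xy [ 0.5375 -0.0975] area 763.5 822.6990443735849
stand_yellow side 0.4 [210.4, 170.8, 26.1, 17.5] xy [0.475  0.2772] area 311.0 440.95191635156516
  both [ 0.5378 -0.0961] [ 0.7324 -0.1288 -0.4072 -0.8905]
jar 0.47 [330.5, 163.8, 15.3, 26.3] [ 0.69   -0.0405  0.03  ]
pen 0.71 [276.4, 148.9, 46.1, 9.3] [0.7746 0.0672 0.008 ]
bottle 0.33 [426.3, 256.2, 21.4, 20.3] [ 0.4352 -0.3038  0.03  ]
0.9
```

Call:
send_rows --plan '[0,0,0,9.17,1,0,0,0,9.17,1,0,0,0,9.17,1,0,0,0,9.17,1,0,0,0,9.17,1,0,0,0,9.17,1,0,0,0,9.16,1]' --newtons 30

```text
clock: 1.78
tcp_pos: [0.2832, 0.5851, 0.2314]
eef_rot: [-2.227, -2.215, -0.0]
contact_force: [0.0, 0.6, 0.9]
grip_width: 1.002
```

```bash
cat >> h.py <<'E'
def st():
    s=env.get_state(); R=Ro.from_rotvec(s['eef_rot']).as_matrix()
    print('t',round(s['clock'],2),'tcp',s['tcp_pos'],'yaw',np.degrees(np.arctan2(R[1,0],R[0,0])).round(2),'zax',R[:,2],'F',s['contact_force'],'w',round(s['grip_width'],3),'q',s['joint_pos'])
    return s
E
python3 -c "
from h import *
st()"
```

```text
t 1.77 tcp [0.2832 0.5851 0.2314] yaw 89.69 zax [-0.      0.0001 -1.    ] F [0.0398 0.5575 0.8617] w 1.002 q [-1.3424  0.3344  0.1999  1.4725 -0.067   1.3413 -1.1436]
```

Call:
send_rows --plan '[-0.0475,0.0195,0,0,1,-0.0475,0.0195,0,0,1,-0.0475,0.0195,0,0,1,-0.0475,0.0195,0,0,1,-0.0475,0.0195,0,0,1,-0.0475,0.0195,0,0,1,-0.05,0.016,0,0,1,-0.05,0.016,0,0,1,-0.05,0.016,0,0,1,-0.05,0.016,0,0,1,-0.05,0.016,0,0,1]'

```text
clock: 3.15
tcp_pos: [0.4804, 0.0483, 0.2317]
eef_rot: [-2.221, -2.221, -0.002]
contact_force: [1.9, 0.2, -0.6]
grip_width: 1.002
```

```bash
python3 -c "
from h import *
st()"
```

```text
t 3.15 tcp [0.4804 0.0483 0.2317] yaw 90.0 zax [ 0.0007  0.0008 -1.    ] F [ 1.9231  0.2298 -0.5657] w 1.002 q [-0.8361 -0.0427  0.6353  1.884   0.0257  1.2912 -0.2084]
```

Run:
```python
from h import *
C=cam('wrist'); 
for d in env.cut_out('stand_blue','wrist')[:3]:
    u,a=mcent(d['pixels']); r=solve([(C,u)],'stand'); print(round(d['p'],2),d['rect'],r.x,a,hullc(C,cyl('stand',*r.x))[1])
im=env.read_camera('wrist')
b=im[:,:,::-1].copy(); P=proj(C,cyl('stand',.4771,.0877)).astype(int)
for p in P: cv2.circle(b,p.tolist(),1,(0,255,0),-1)
cv2.imwrite('pics/w1.png',b)
```

```text
(no output)
```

View pics/w1.png

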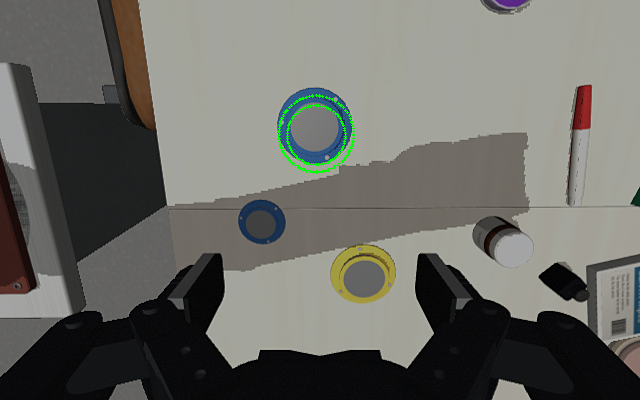

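The overlay sits about 9 px below the real stand at (315,126). The arm was probably still settling when I read its pose, so I'll take it again at rest.

```bash
cat >> h.py <<'E'
def wlook(name,things,z0={},guess={}):
    s=st(); C=cam('wrist'); im=env.read_camera('wrist'); b=im[:,:,::-1].copy(); out={}
    for th in things:
        kind=th.split('_')[0]; z=z0.get(th,0)
        for d in env.cut_out(th,'wrist')[:3]:
            u,a=mcent(d['pixels']); r=solve([(C,u)],kind,z); A2=hullc(C,cyl(kind,*r.x,z))[1]
            print(th,round(d['p'],2),d['rect'],r.x,a,round(A2))
            if th not in out and abs(a/A2-1)<.25: out[th]=r.x
        if th in out:
            for p in proj(C,cyl(kind,*out[th],z)).astype(int): cv2.circle(b,p.tolist(),1,(0,255,0),-1)
    cv2.imwrite(f'pics/{name}.png',b); return out
E
python3 - <<'E'
from h import *
wlook('w2',['stand_blue','stand_yellow'])
st()
E
```

```text
t 3.25 tcp [0.4813 0.0441 0.2319] yaw 89.52 zax [ 0.0015 -0.0006 -1.    ] F [-0.4407  0.5919  0.2017] w 1.0 q [-0.8333 -0.0426  0.6405  1.8833  0.0274  1.2913 -0.2091]
stand_blue 0.96 [274.7, 92.2, 78.2, 73.6] [0.477  0.0892] 4422.0 4577
stand_blue 0.93 [238.4, 202.3, 46.6, 44.4] [ 0.4121 -0.024 ] 1615.0 3616
stand_blue 0.72 [569.8, 87.5, 23.9, 122.9] [0.7774 0.0647] 1964.5 4513
stand_yellow 0.82 [330.5, 248.0, 66.4, 57.0] [ 0.5364 -0.0946] 2980.5 3160
t 3.4 tcp [0.48   0.0505 0.2314] yaw 89.98 zax [-0.      0.0005 -1.    ] F [ 0.4344  1.3764 -0.6064] w 0.998 q [-0.8377 -0.0421  0.6325  1.8842  0.0254  1.2914 -0.2129]
```

View pics/w2.png

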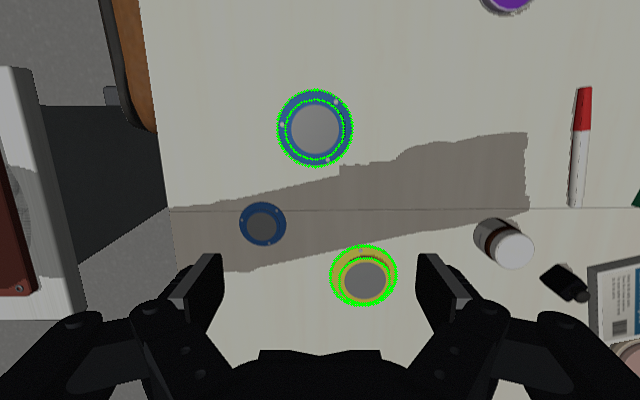

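Call:
send_rows --plan '[-0.05,-0.007,0,0,1,-0.05,-0.007,0,0,1,-0.05,-0.007,0,0,1,-0.05,-0.007,0,0,1,-0.05,-0.006,0,0,1,-0.05,-0.006,0.03,0,1,-0.05,-0.006,0.04,0,1,0,0,0.04,0,1,0,0,0,0,1,0,0,0,0,1,0,0,0,0,1]'

```text
clock: 4.78
tcp_pos: [0.4357, -0.298, 0.1241]
eef_rot: [2.218, 2.222, 0.003]
contact_force: [0.6, 0.0, 0.6]
grip_width: 0.997
```

Run:
```python
from h import *
wlook('w3',['dish_black'])
st()
```

```text
t 4.78 tcp [ 0.4357 -0.298   0.1241] yaw 90.1 zax [ 0.0028  0.0001 -1.    ] F [0.5734 0.0269 0.576 ] w 0.997 q [-0.3952  0.2734  1.056   1.9331 -0.2711  1.0845  0.7749]
dish_black 0.96 [284.4, 169.6, 70.2, 74.8] [ 0.4345 -0.3085] 4240.0 4557
t 4.88 tcp [ 0.4353 -0.2982  0.1237] yaw 90.07 zax [ 0.0025  0.0002 -1.    ] F [ 0.4621 -0.5227 -0.8933] w 1.002 q [-0.3947  0.2738  1.0562  1.9338 -0.2715  1.0841  0.7752]
```

View pics/w3.png

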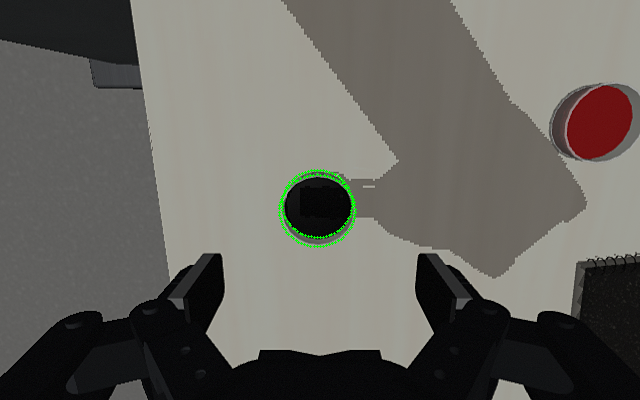

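Call:
send_rows --plan '[-0.0104,-0.001,0.02,0,1,0,0,0.04,0,1,0,0,0.04,0,1,0,0,0.02,0,1,0,0,0,0,1,0,0,0,0,1,0,0,0,0,-1,0,0,0,0,-1,0,0,0,0,-1,0,0,0,0,-1,0,0,0,0,-1,0,0,0,0,-1]' --newtons 30

```text
clock: 6.38
tcp_pos: [0.434, -0.3092, 0.0037]
eef_rot: [2.221, 2.221, 0.002]
contact_force: [-1.3, 1.5, 10.1]
grip_width: 0.687
```

Run:
```python
from h import *
wlook('w4',['dish_black'])
```

```text
t 6.38 tcp [ 0.434  -0.3092  0.0037] yaw 90.0 zax [ 0.0017  0.     -1.    ] F [-1.2823  1.4583 10.0578] w 0.687 q [-0.2085  0.4803  0.8989  2.0101 -0.4904  0.8786  0.9592]
dish_black 0.65 [252.0, 199.0, 136.8, 133.2] [ 0.434 -0.308] 14156.0 15300
```

View pics/w4.png

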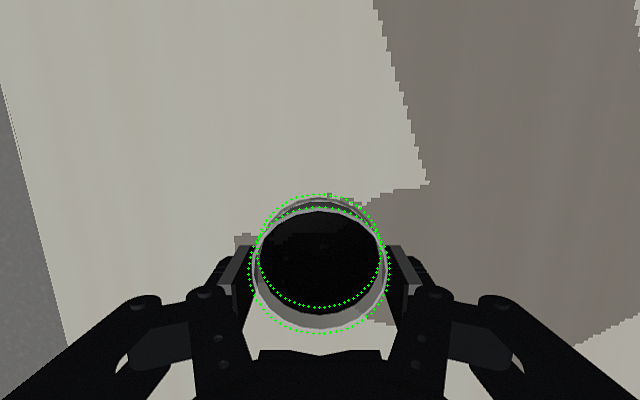

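Call:
send_rows --plan '[0,0,-0.02,0,-1,0,0,-0.04,0,-1,0,0,-0.04,0,-1,0,0,0,0,-1,0,0,0,0,-1]'

```text
clock: 7.1
tcp_pos: [0.4333, -0.3087, 0.1028]
eef_rot: [2.221, 2.221, 0.001]
contact_force: [0.0, -0.2, -0.4]
grip_width: 0.687
```

Run:
```python
from h import *
st();wlook('w5',[])
im=env.read_camera('side'); cv2.imwrite('pics/s5.png',cv2.resize(im[230:390,220:420,::-1],None,fx=4,fy=3.7))
```

```text
t 7.1 tcp [ 0.4333 -0.3087  0.1028] yaw 90.01 zax [ 0.0009  0.0004 -1.    ] F [ 0.0213 -0.2132 -0.4486] w 0.687 q [-0.3451  0.3246  1.0381  1.9425 -0.3228  1.0525  0.8335]
t 7.1 tcp [ 0.4333 -0.3087  0.1028] yaw 90.01 zax [ 0.0009  0.0004 -1.    ] F [ 0.0213 -0.2132 -0.4486] w 0.687 q [-0.3451  0.3246  1.0381  1.9425 -0.3228  1.0525  0.8335]
```

View pics/w5.png

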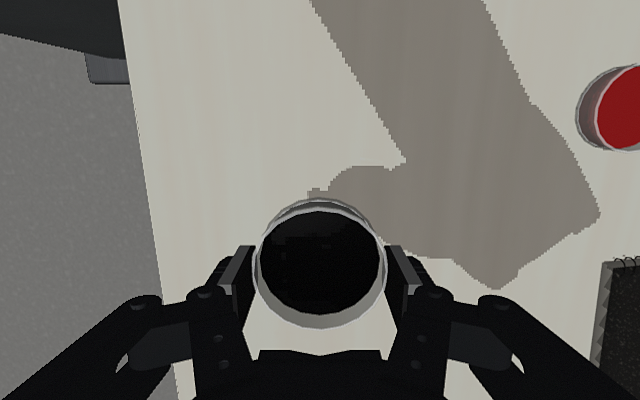

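View pics/s5.png

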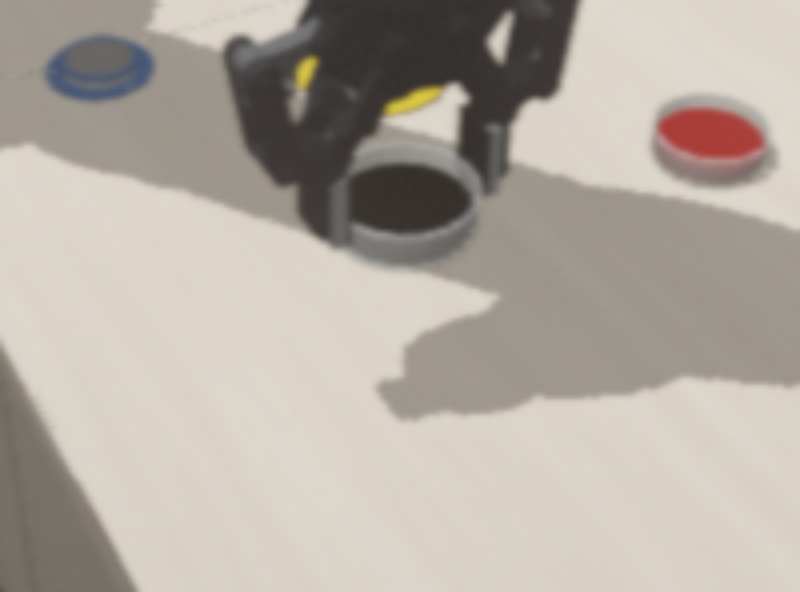

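Call:
send_rows --plan '[0.05,0.0072,0,0,-1,0.05,0.0072,0,0,-1,0.05,0.0073,0,0,-1,0.05,0.0073,0,0,-1,0.05,0.0073,0,0,-1,0.05,0.0073,0,0,-1,0,0,0,0,-1,0,0,0,0,-1,0,0,0,0,-1]'

```text
clock: 8.32
tcp_pos: [0.4765, -0.0104, 0.1022]
eef_rot: [-2.224, -2.219, 0.001]
contact_force: [0.1, 1.0, 1.4]
grip_width: 0.685
```

Run:
```python
from h import *
wlook('w6',['stand_blue'])
```

```text
t 8.32 tcp [ 0.4765 -0.0104  0.1022] yaw 89.86 zax [-0.0006 -0.0005 -1.    ] F [0.0961 1.0033 1.3577] w 0.685 q [-1.0024  0.1268  1.0033  2.0663 -0.1256  1.0111  0.0619]
stand_blue 0.97 [256.7, 2.3, 125.1, 122.2] [0.4771 0.0879] 12265.5 12862
stand_blue 0.57 [199.7, 182.8, 73.5, 66.9] [ 0.4116 -0.0237] 3759.5 8774
```

View pics/w6.png

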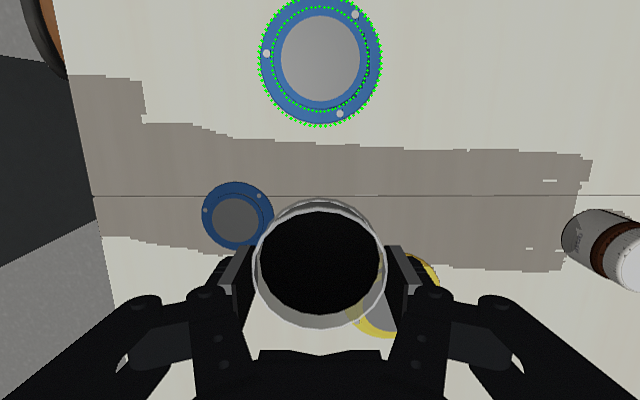

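Run:
```python
from h import *
k=env.get_calibration('wrist');f=200/np.tan(np.radians(k['vertical_fov']/2))
W=np.linalg.inv(k['tool_from_camera']);C=(f,k['cx'],k['cy'],W[:3,:3],W[:3,3])
b=cv2.imread('pics/w6.png')
for ox,col in((0,(0,255,0)),):
    P=np.r_[ring(ox,0,.004,.03),ring(ox,0,-.016,.03)]; p=proj(C,P); print(p.min(0),p.max(0))
    for q in p.astype(int): cv2.circle(b,q.tolist(),0,col,-1)
cv2.imwrite('pics/z.png',cv2.resize(b[170:360,200:440],None,fx=3,fy=3,interpolation=0))
```

```text
[248.8345 196.61  ] [389.0505 335.6913]
```

View pics/z.png

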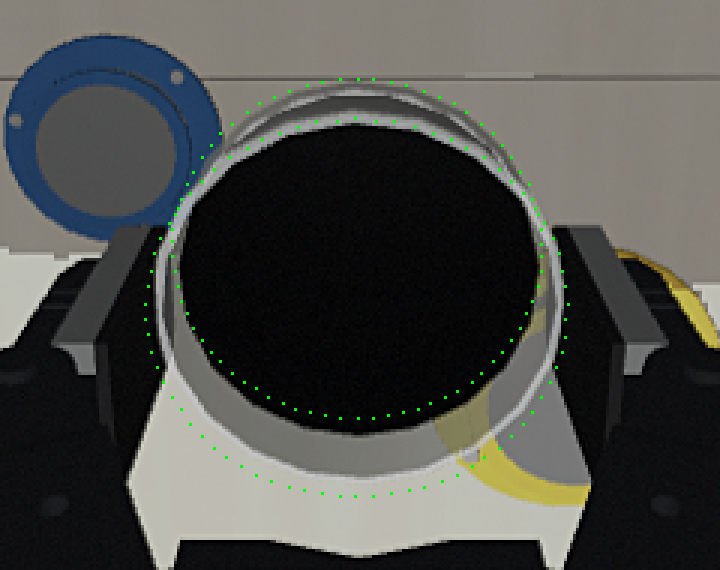

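Call:
send_rows --plan '[0.05,0.0006,0,0,-1,0.0475,0,0,0,-1,0,0,0,0,-1,0,0,0.03,0,-1,0,0,0.03,0,-1,0,0,0.015,0,-1,0,0,0.008,0,-1,0,0,0,0,-1,0,0,0,0,-1]'

```text
clock: 9.55
tcp_pos: [0.4781, 0.0886, 0.0202]
eef_rot: [2.222, 2.221, 0.002]
contact_force: [-0.2, -0.2, -0.0]
grip_width: 0.686
```

Run:
```python
from h import *
wlook('w7',[])
```

```text
t 9.55 tcp [0.4781 0.0886 0.0202] yaw 89.98 zax [ 0.0011  0.0006 -1.    ] F [-0.1697 -0.2205 -0.0089] w 0.686 q [-1.0331  0.3162  0.8638  2.1085 -0.3211  0.8486  0.0213]
```

View pics/w7.png

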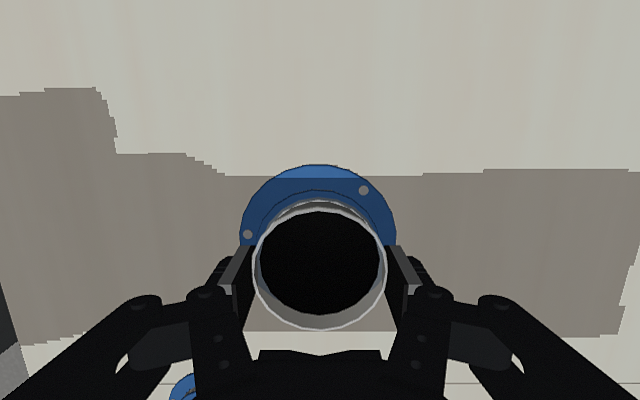

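Call:
send_rows --plan '[-0.0015,-0.001,0.0015,0,-1,0,0,0.001,0,-1,0,0,0,0,-1,0,0,0,0,-1]'

```text
clock: 10.1
tcp_pos: [0.4766, 0.087, 0.0177]
eef_rot: [-2.221, -2.221, -0.001]
contact_force: [-4.9, -1.3, 14.4]
grip_width: 0.686
```

Run:
```python
from h import *
st()
```

```text
t 10.1 tcp [0.4766 0.087  0.0177] yaw 89.98 zax [-0.0002  0.0008 -1.    ] F [-4.8969 -1.3399 14.3723] w 0.686 q [-1.0291  0.3185  0.8621  2.1129 -0.3248  0.8441  0.0273]
```

Call:
send_rows --plan '[0,0,-0.0005,0,-1,0,0,0,0,1,0,0,0,0,1,0,0,0,0,1,0,0,0,0,1,0,0,-0.02,0,1,0,0,-0.05,0,1,0,0,-0.05,0,1,-0.02,0,0,0,1,0,0,0,0,1,0,0,0,0,1,0,0,0,0,1]'

```text
clock: 11.6
tcp_pos: [0.476, 0.0672, 0.1367]
eef_rot: [-2.221, -2.222, 0.003]
contact_force: [0.4, 0.2, 0.6]
grip_width: 1.002
```

Run:
```python
from h import *
wlook('w8',['dish_black'],{'dish_black':.014})
st()
```

```text
t 11.6 tcp [0.476  0.0672 0.1367] yaw 90.01 zax [-0.0013 -0.0013 -1.    ] F [0.3576 0.1919 0.565 ] w 1.002 q [-1.176   0.0664  0.993   2.0204 -0.0616  1.0872 -0.1551]
dish_black 0.85 [281.5, 134.1, 77.7, 76.9] [0.4764 0.0875] 4626.0 4882
t 11.7 tcp [0.4762 0.0671 0.1369] yaw 90.01 zax [-0.0009 -0.001  -1.    ] F [-0.0659 -0.8887  0.5202] w 0.999 q [-1.1761  0.066   0.9933  2.0201 -0.0614  1.0873 -0.1551]
```

View pics/w8.png

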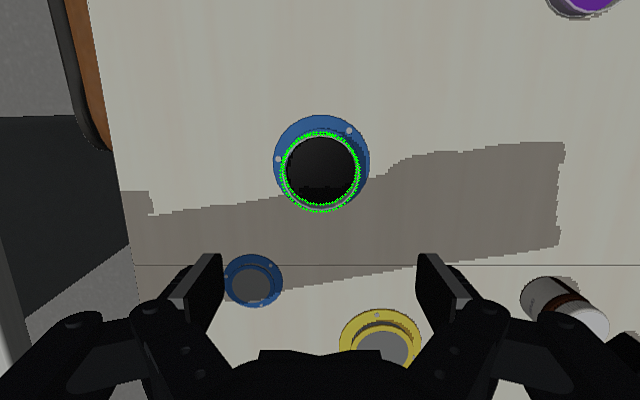

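Call:
send_rows --plan '[-0.0425,0.0244,0,0,1,-0.0425,0.0244,0,0,1,-0.0425,0.0244,0,0,1,-0.0425,0.0244,0,0,1,-0.0425,0.0244,0,0,1,-0.0425,0.0244,0,0,1,-0.0425,0.0244,0,0,1,0,0,0.01,0,1,0,0,0,0,1,0,0,0,0,1,0,0,0,0,1]'

```text
clock: 13.08
tcp_pos: [0.6476, -0.2291, 0.1279]
eef_rot: [2.22, 2.223, 0.001]
contact_force: [-0.3, -0.8, -0.1]
grip_width: 0.997
```

Run:
```python
from h import *
wlook('w9',['dish_red'])
st()
```

```text
t 13.07 tcp [ 0.6476 -0.2291  0.1279] yaw 90.09 zax [ 0.0006  0.0005 -1.    ] F [-0.3416 -0.8375 -0.0757] w 0.997 q [-0.3409  0.6285  0.9103  1.5215 -0.513   1.2445  0.6448]
dish_red 0.57 [284.0, 170.7, 74.6, 74.2] [ 0.6486 -0.2399] 4192.0 4430
t 13.18 tcp [ 0.6475 -0.2296  0.1279] yaw 90.06 zax [ 0.0006  0.0003 -1.    ] F [ 0.428   1.2    -0.0798] w 0.999 q [-0.3403  0.6286  0.9104  1.5214 -0.513   1.2444  0.6449]
```

View pics/w9.png

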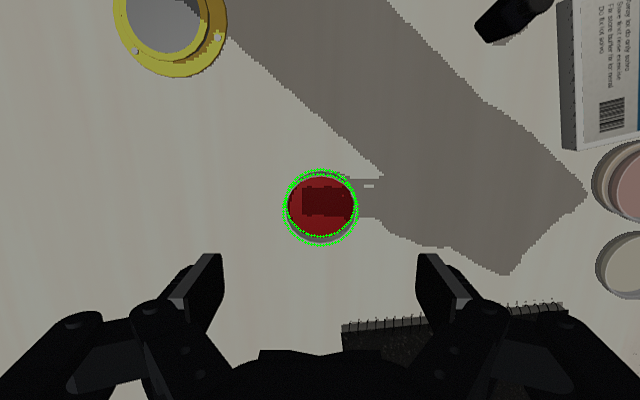

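Call:
send_rows --plan '[-0.0106,0.001,0.02,0,1,0,0,0.04,0,1,0,0,0.04,0,1,0,0,0.023,0,1,0,0,0,0,1,0,0,0,0,1,0,0,0,0,-1,0,0,0,0,-1,0,0,0,0,-1,0,0,0,0,-1,0,0,0,0,-1,0,0,0,0,-1]'

```text
clock: 14.68
tcp_pos: [0.6491, -0.2414, 0.0061]
eef_rot: [2.22, 2.22, 0.002]
contact_force: [-1.0, 0.4, 7.2]
grip_width: 0.685
```

Run:
```python
from h import *
st()
```

```text
t 14.68 tcp [ 0.6491 -0.2414  0.0061] yaw 90.0 zax [ 0.0021 -0.0003 -1.    ] F [-0.9881  0.3985  7.154 ] w 0.685 q [-0.2691  0.7566  0.8199  1.5945 -0.6128  1.0621  0.7215]
```

Call:
send_rows --plan '[0,0,-0.02,0,-1,0,0,-0.04,0,-1,0,0,-0.04,0,-1,0,0,0,0,-1,0,0,0,0,-1]'

```text
clock: 15.3
tcp_pos: [0.6482, -0.2409, 0.105]
eef_rot: [2.221, 2.221, 0.001]
contact_force: [0.3, -0.3, -0.2]
grip_width: 0.682
```

Run:
```python
from h import *
wlook('w10',[])
```

```text
t 15.3 tcp [ 0.6482 -0.2409  0.105 ] yaw 90.0 zax [ 0.0006  0.0003 -1.    ] F [ 0.2645 -0.2934 -0.166 ] w 0.682 q [-0.3109  0.6573  0.8935  1.5295 -0.5338  1.2131  0.6704]
```

View pics/w10.png

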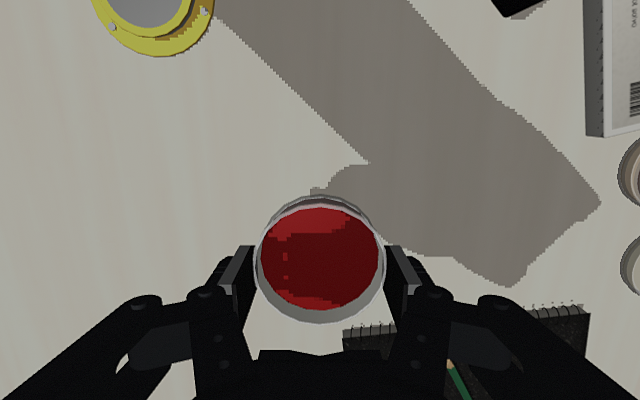

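Call:
send_rows --plan '[0.0409,-0.0215,0,0,-1,0.0409,-0.0215,0,0,-1,0.0409,-0.0215,0,0,-1,0.0409,-0.0215,0,0,-1,0.0409,-0.0215,0,0,-1,0.0409,-0.0215,0,0,-1,0.0409,-0.0214,0,0,-1,0.0409,-0.0214,0,0,-1,0,0,0.03,0,-1,0,0,0.02,0,-1,0,0,0,0,-1,0,0,0,0,-1]'

```text
clock: 16.85
tcp_pos: [0.4767, 0.0856, 0.0548]
eef_rot: [2.222, 2.22, -0.001]
contact_force: [0.6, -0.4, -0.6]
grip_width: 0.684
```

Run:
```python
from h import *
st()
```

```text
t 16.85 tcp [0.4767 0.0856 0.0548] yaw 89.94 zax [ 0.     -0.0006 -1.    ] F [ 0.6329 -0.4019 -0.6273] w 0.684 q [-1.1895  0.2856  1.0446  2.092  -0.3088  0.9267  0.0254]
```

Next I'll trim sideways, go down to TCP z ≈ 0.041 and check for contact.

Call:
send_rows --plan '[0.0007,0,0.007,0,-1,0,0,0.005,0,-1,0,0,0.002,0,-1,0,0,0,0,-1,0,0,0,0,-1]'

```text
clock: 17.48
tcp_pos: [0.4765, 0.0867, 0.0405]
eef_rot: [2.222, 2.221, 0.0]
contact_force: [0.3, -0.4, -0.4]
grip_width: 0.685
```

Run:
```python
from h import *
wlook('w11',[])
im=env.read_camera('side'); cv2.imwrite('pics/s11.png',cv2.resize(im[140:260,180:340,::-1],None,fx=5,fy=5))
```

```text
t 17.48 tcp [0.4765 0.0867 0.0405] yaw 89.99 zax [ 0.0001 -0.     -1.    ] F [ 0.3481 -0.4411 -0.3563] w 0.685 q [-1.1638  0.3148  1.0199  2.102  -0.3434  0.9001  0.0518]
```

View pics/w11.png

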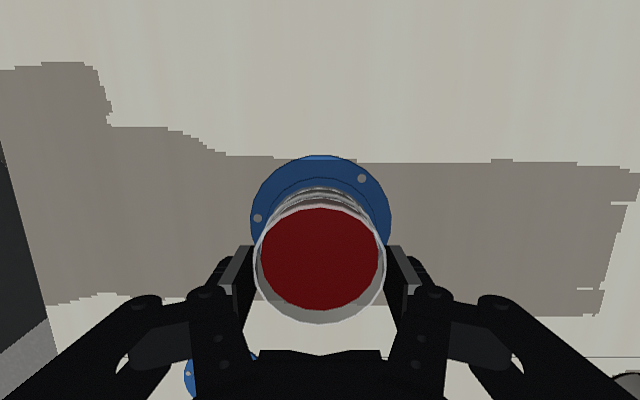

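View pics/s11.png

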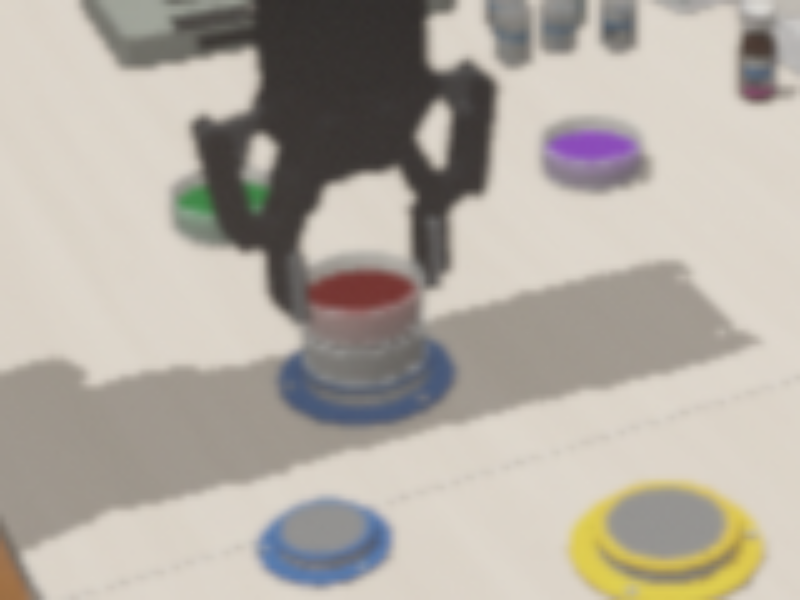

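Call:
send_rows --plan '[-0.0004,0,0.0007,0,-1,0,0,0,0,-1,0,0,0,0,-1]'

```text
clock: 17.95
tcp_pos: [0.4766, 0.0866, 0.04]
eef_rot: [-2.221, -2.221, -0.001]
contact_force: [-2.6, 0.6, 5.6]
grip_width: 0.684
```

Call:
send_rows --plan '[0,0,0,0,1,0,0,0,0,1,0,0,0,0,1,0,0,0,0,1,0,0,-0.02,0,1,0,0,-0.05,0,1,0,0,-0.05,0,1,-0.02,0,0,0,1,0,0,0,0,1,0,0,0,0,1,0,0,0,0,1]'

```text
clock: 19.32
tcp_pos: [0.476, 0.0665, 0.1591]
eef_rot: [2.221, 2.221, -0.003]
contact_force: [-0.4, 0.4, -0.5]
grip_width: 1.002
```

Run:
```python
from h import *
wlook('w12',['dish_red'],{'dish_red':.034})
st()
im=env.read_camera('side'); cv2.imwrite('pics/s12.png',cv2.resize(im[140:260,180:340,::-1],None,fx=5,fy=5))
```

```text
t 19.32 tcp [0.476  0.0665 0.1591] yaw 90.0 zax [-0.0011 -0.0015 -1.    ] F [-0.399   0.3844 -0.4574] w 1.002 q [-1.3887  0.0223  1.1973  1.9985 -0.0215  1.1363 -0.1825]
dish_red 0.7 [283.3, 131.5, 74.3, 74.7] [0.4766 0.088 ] 4506.5 4807
t 19.43 tcp [0.4762 0.0664 0.1593] yaw 89.99 zax [-0.0006 -0.0013 -1.    ] F [ 0.2607 -0.1845  0.0361] w 0.997 q [-1.3889  0.0219  1.1976  1.9981 -0.0212  1.1364 -0.1825]
```

View pics/w12.png

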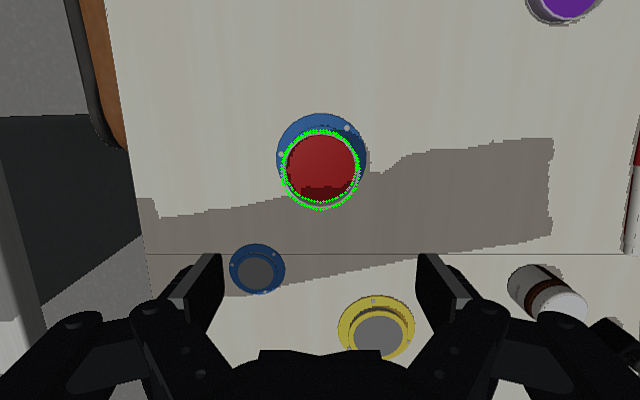

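View pics/s12.png

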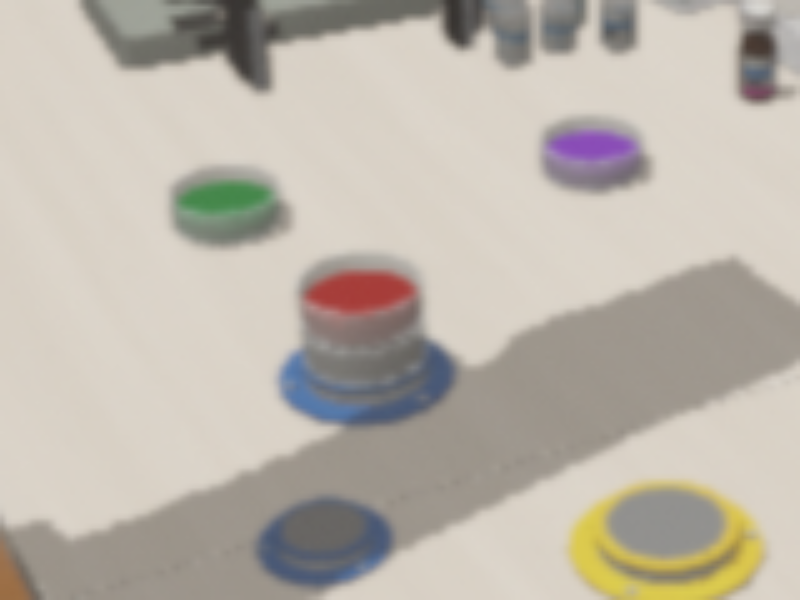

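Call:
send_rows --plan '[0.031,0.0388,0,0,1,0.031,0.0388,0,0,1,0.031,0.0388,0,0,1,0.031,0.0388,0,0,1,0.031,0.0388,0,0,1,0,0,0.03,0,1,0,0,0,0,1,0,0,0,0,1,0,0,0,0,1]'

```text
clock: 20.6
tcp_pos: [0.6602, 0.2127, 0.1315]
eef_rot: [-2.224, -2.216, 0.002]
contact_force: [0.1, -0.0, 0.8]
grip_width: 1.005
```

Run:
```python
from h import *
wlook('w13',['dish_violet'])
st()
```

```text
t 20.6 tcp [0.6602 0.2127 0.1315] yaw 89.8 zax [-0.0027  0.0007 -1.    ] F [ 0.07   -0.0262  0.7859] w 1.005 q [-1.0133  0.6687  0.9703  1.4975 -0.565   1.2772  0.0193]
t 20.7 tcp [0.6601 0.2129 0.1312] yaw 89.82 zax [-0.0029  0.0008 -1.    ] F [ 0.0002 -1.1106 -0.6343] w 0.997 q [-1.0133  0.6689  0.9699  1.4977 -0.5651  1.277   0.0194]
```

View pics/w13.png

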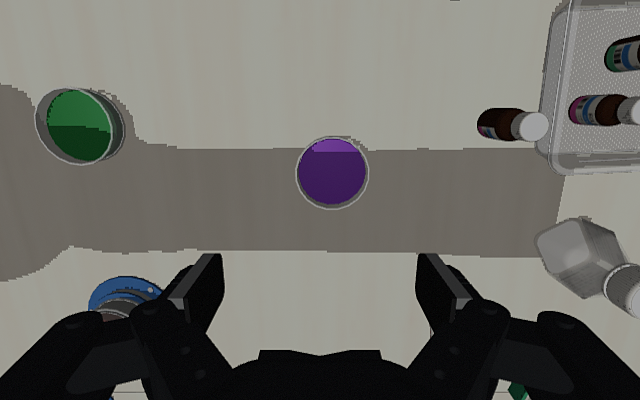

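The network missed the violet dish, which is plain to see with its outline at columns 296–368 and rows 136–209. I'll use that outline.

Run:
```python
from h import *
C=cam('wrist')
def f(q):
    p=proj(C,cyl('dish',*q)); return [p[:,0].min()-296,p[:,0].max()-368.5,p[:,1].min()-136,p[:,1].max()-209.5]
r=least_squares(f,[.67,.23],diff_step=1e-4);print(r.x,r.fun)
im=env.read_camera('wrist');d=env.cut_out('dish_violet','wrist'); print([(x['p'],x['rect'],solve([(C,mcent(x['pixels'])[0])],'dish').x) for x in d])
# agar blob: height unknown ~ .012
b=cv2.imread('pics/w13.png');h=cv2.cvtColor(b,cv2.COLOR_BGR2HSV);m=cv2.inRange(h,(125,60,30),(155,255,255));m[:120]=0;m[220:]=0
u,a=mcent(m>0);print(u,a,[back(C,u,z) for z in (.01,.015,.02)])
```

```text
[0.67   0.2309] [-1.7439  1.739  -1.5674  1.7812]
[(0.95, [296.1, 134.6, 74.9, 76.1], array([0.6699, 0.231 ]))]
[331.5855 171.097 ] 3407.0 [array([0.6698, 0.2322, 0.01  ]), array([0.6696, 0.2332, 0.015 ]), array([0.6695, 0.2341, 0.02  ])]
```

Call:
send_rows --plan '[0.018,0.0098,0.02,0,1,0,0,0.04,0,1,0,0,0.04,0,1,0,0,0.0245,0,1,0,0,0,0,1,0,0,0,0,1,0,0,0,0,-1,0,0,0,0,-1,0,0,0,0,-1,0,0,0,0,-1,0,0,0,0,-1,0,0,0,0,-1]'

```text
clock: 22.3
tcp_pos: [0.67, 0.231, 0.0071]
eef_rot: [-2.223, -2.216, 0.002]
contact_force: [-1.1, -0.3, 5.2]
grip_width: 0.69
```

Run:
```python
from h import *
st()
```

```text
t 22.3 tcp [0.67   0.231  0.0071] yaw 89.83 zax [-0.0024  0.0008 -1.    ] F [-1.0637 -0.3279  5.2132] w 0.69 q [-0.9664  0.8109  0.8702  1.5444 -0.6697  1.1076  0.0569]
```

Call:
send_rows --plan '[0,0,-0.02,0,-1,0,0,-0.04,0,-1,0,0,-0.04,0,-1,0,0,-0.02,0,-1,0,0,0,0,-1,0,0,0,0,-1]'

```text
clock: 23.05
tcp_pos: [0.669, 0.2309, 0.1242]
eef_rot: [-2.222, -2.215, 0.007]
contact_force: [0.3, -0.0, -1.1]
grip_width: 0.683
```

Run:
```python
from h import *
wlook('w14',[])
```

```text
t 23.05 tcp [0.669  0.2309 0.1242] yaw 89.83 zax [-0.0057 -0.0005 -1.    ] F [ 0.2713 -0.0104 -1.0941] w 0.683 q [-1.0052  0.702   0.9536  1.4597 -0.5815  1.2856  0.0001]
```

View pics/w14.png

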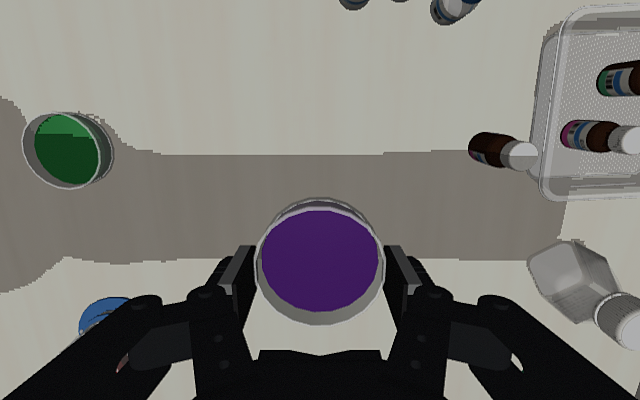

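Call:
send_rows --plan '[-0.0238,-0.0321,0,0,-1,-0.0238,-0.0321,0,0,-1,-0.0238,-0.0321,0,0,-1,-0.0238,-0.0321,0,0,-1,-0.0238,-0.032,0,0,-1,-0.0238,-0.032,0,0,-1,0,0,0,0,-1,0,0,0.03,0,-1,0,0,0.02,0,-1,0,0,0,0,-1,0,0,0,0,-1]'

```text
clock: 24.48
tcp_pos: [0.4772, 0.0884, 0.0767]
eef_rot: [-2.224, -2.216, 0.005]
contact_force: [0.4, -0.7, -0.7]
grip_width: 0.686
```

Run:
```python
from h import *
st()
```

```text
t 24.48 tcp [0.4772 0.0884 0.0767] yaw 89.8 zax [-0.0036 -0.0011 -1.    ] F [ 0.3961 -0.7324 -0.6538] w 0.686 q [-1.3119  0.2981  1.1886  2.0712 -0.3321  0.9863  0.0464]
```

Call:
send_rows --plan '[-0.0006,-0.0006,0.008,0,-1,0,0,0.005,0,-1,0,0,0.002,0,-1,0,0,0,0,-1,0,0,0,0,-1]'

```text
clock: 25.1
tcp_pos: [0.4761, 0.088, 0.0614]
eef_rot: [-2.223, -2.216, 0.005]
contact_force: [0.1, -0.0, -1.1]
grip_width: 0.689
```

Run:
```python
from h import *
wlook('w15',[])
im=env.read_camera('side'); cv2.imwrite('pics/s15.png',cv2.resize(im[140:260,180:340,::-1],None,fx=5,fy=5))
```

```text
t 25.1 tcp [0.4761 0.088  0.0614] yaw 89.82 zax [-0.0039 -0.0002 -1.    ] F [ 0.1079 -0.0244 -1.1385] w 0.689 q [-1.2786  0.3242  1.1578  2.086  -0.3651  0.958   0.0736]
```

View pics/w15.png

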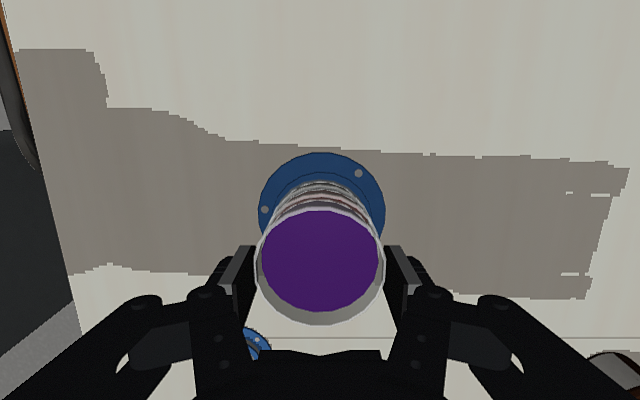

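View pics/s15.png

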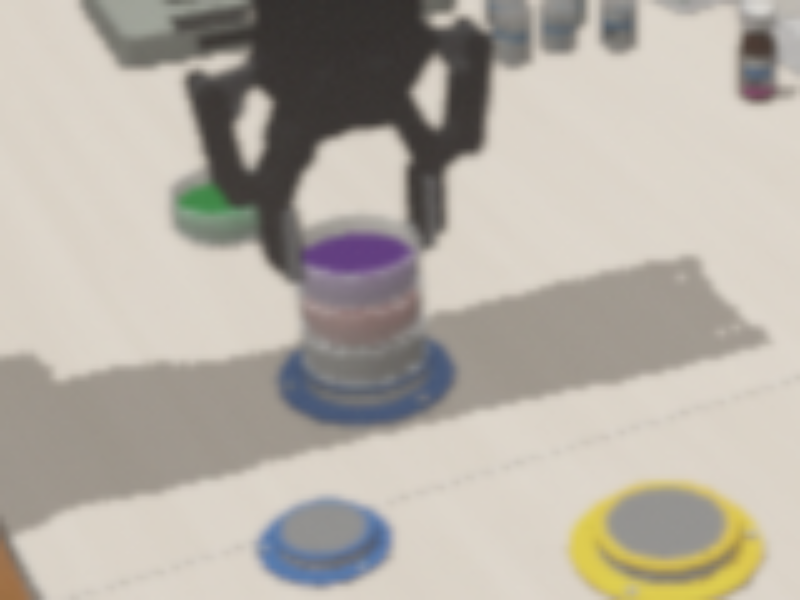

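Call:
send_rows --plan '[-0.0003,0.0004,0.0006,0,-1,0,0,0,0,-1,0,0,0,0,-1]'

```text
clock: 25.58
tcp_pos: [0.4763, 0.0879, 0.061]
eef_rot: [-2.222, -2.216, 0.005]
contact_force: [-3.8, -0.1, 5.9]
grip_width: 0.683
```

Call:
send_rows --plan '[0,0,0,0,1,0,0,0,0,1,0,0,0,0,1,0,0,0,0,1,0,0,-0.02,0,1,0,0,-0.05,0,1,0,0,-0.04,0,1,-0.02,0,0,0,1,0,0,0,0,1,0,0,0,0,1,0,0,0,0,1]'

```text
clock: 26.95
tcp_pos: [0.4765, 0.068, 0.1704]
eef_rot: [-2.223, -2.217, 0.007]
contact_force: [-0.3, 0.2, -0.2]
grip_width: 1.001
```

Run:
```python
from h import *
wlook('w16',['dish_violet','stand_yellow','dish_green'],{'dish_violet':.054})
st()
im=env.read_camera('side'); cv2.imwrite('pics/s16.png',cv2.resize(im[140:260,180:340,::-1],None,fx=5,fy=5))
```

```text
t 26.95 tcp [0.4765 0.068  0.1704] yaw 89.83 zax [-0.0044 -0.0016 -1.    ] F [-0.2881  0.2477 -0.1631] w 1.001 q [-1.554  -0.0065  1.3514  1.9822  0.0076  1.1655 -0.2085]
dish_violet 0.76 [281.6, 134.1, 77.8, 79.8] [0.4766 0.0878] 4864.5 5119
stand_yellow 0.85 [337.2, 292.8, 77.2, 62.5] [ 0.5368 -0.0936] 3759.5 4016
t 27.15 tcp [0.4767 0.0677 0.1706] yaw 89.82 zax [-0.0041 -0.0012 -1.    ] F [ 0.1991 -0.2976  1.0147] w 0.996 q [-1.5541 -0.0073  1.3519  1.9819  0.0082  1.1656 -0.2086]
```

View pics/w16.png

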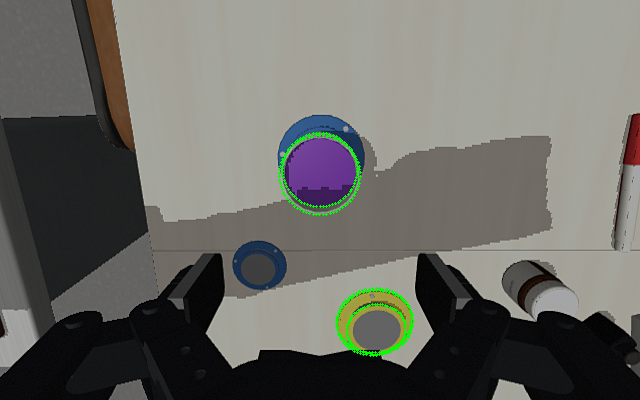

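View pics/s16.png

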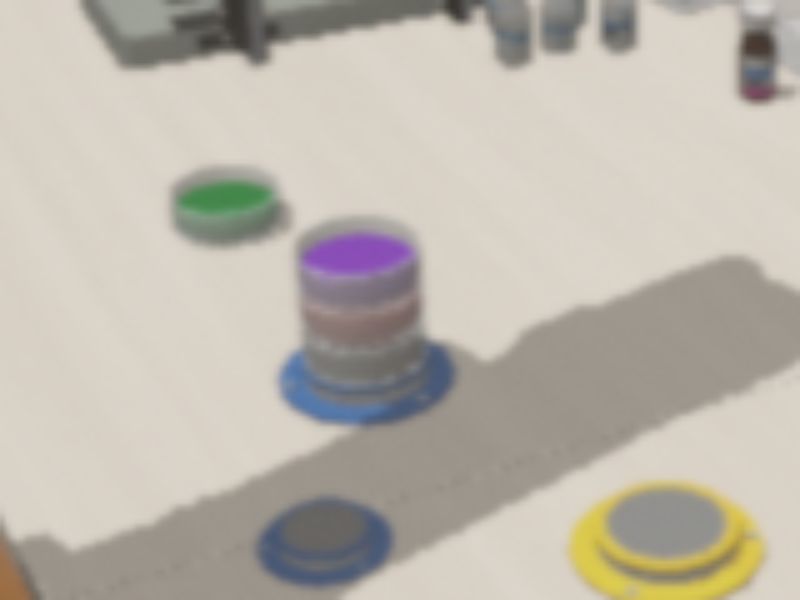

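Call:
send_rows --plan '[0.015,0.03,0,0,1,0.015,0.03,0,0,1,0.03,0.03,0.01,0,1,0.03,0.02,0.01,0,1,0,0,0.01,0,1,0,0,0,0,1]'

```text
clock: 27.95
tcp_pos: [0.5741, 0.151, 0.1414]
eef_rot: [-2.226, -2.21, 0.014]
contact_force: [0.3, 0.8, 0.2]
grip_width: 1.0
```

Run:
```python
from h import *
st()
```

```text
t 27.95 tcp [0.5741 0.151  0.1414] yaw 89.61 zax [-0.0096 -0.0026 -1.    ] F [0.3294 0.796  0.2421] w 1.0 q [-1.1738  0.4854  1.1029  1.7491 -0.4602  1.2077  0.0498]
```

Call:
send_rows --plan '[0.0265,-0.0256,0.005,0,1,0.0265,-0.0256,0.005,0,1,0.0265,-0.0256,0,0,1,0.0265,-0.0256,0,0,1,0,0,0,0,1,0,0,0,0,1,0,0,0,0,1]'

```text
clock: 28.82
tcp_pos: [0.4737, 0.2572, 0.1334]
eef_rot: [-2.227, -2.209, 0.009]
contact_force: [0.2, -0.4, 0.5]
grip_width: 1.0
```

Run:
```python
from h import *
wlook('w17',['dish_green'])
st()
```

```text
t 28.82 tcp [0.4737 0.2572 0.1334] yaw 89.52 zax [-0.0076 -0.0006 -1.    ] F [ 0.1845 -0.446   0.4813] w 1.0 q [-1.5607  0.3722  1.1933  1.8924 -0.3833  1.1431 -0.2324]
dish_green 0.72 [283.4, 145.1, 69.2, 74.9] [0.4711 0.2682] 4188.0 4426
t 28.93 tcp [0.4737 0.2574 0.1332] yaw 89.53 zax [-0.0077 -0.0009 -1.    ] F [-0.304   0.332  -0.4155] w 1.001 q [-1.5606  0.3728  1.1927  1.8923 -0.3835  1.1431 -0.2326]
```

View pics/w17.png

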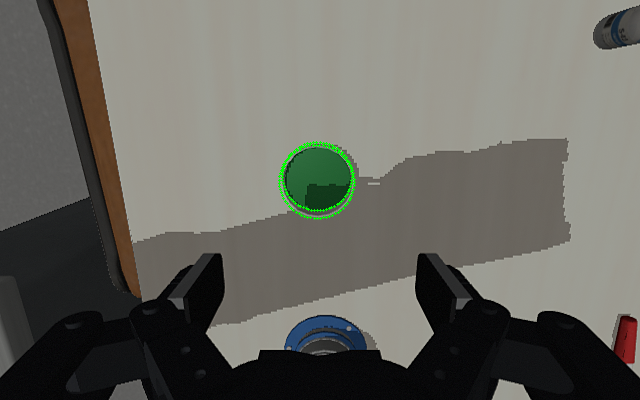

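Call:
send_rows --plan '[0.0108,-0.0018,0.02,0,1,0,0,0.04,0,1,0,0,0.04,0,1,0,0,0.027,0,1,0,0,0,0,1,0,0,0,0,1,0,0,0,0,-1,0,0,0,0,-1,0,0,0,0,-1,0,0,0,0,-1,0,0,0,0,-1,0,0,0,0,-1]'

```text
clock: 30.42
tcp_pos: [0.4708, 0.2698, 0.0072]
eef_rot: [-2.224, -2.211, 0.007]
contact_force: [-1.8, -0.9, 7.5]
grip_width: 0.685
```

Run:
```python
from h import *
st()
```

```text
t 30.43 tcp [0.4708 0.2698 0.0072] yaw 89.66 zax [-0.0071  0.0007 -1.    ] F [-1.8023 -0.9133  7.4595] w 0.685 q [-1.4013  0.5501  0.9952  1.9809 -0.5825  0.9332 -0.1105]
```

Call:
send_rows --plan '[0,0,-0.03,0,-1,0,0,-0.04,0,-1,0,0,-0.04,0,-1,-0.0375,0.0325,-0.01,0,-1,-0.0375,0.0325,0,0,-1,-0.0375,0.0325,0,0,-1,-0.0375,0.0325,0,0,-1,-0.045,0,0,0,-1,-0.045,0,0,0,-1,0,0,0,0,-1]'

```text
clock: 31.68
tcp_pos: [0.5996, 0.0236, 0.1263]
eef_rot: [-2.233, -2.204, 0.009]
contact_force: [-0.7, -0.4, -0.0]
grip_width: 0.683
```

Run:
```python
from h import *
st()
```

```text
t 31.68 tcp [0.5996 0.0236 0.1263] yaw 89.26 zax [-0.0067 -0.0015 -1.    ] F [-0.7351 -0.3589 -0.0224] w 0.683 q [-0.9311  0.5094  1.0777  1.7509 -0.4802  1.1832  0.2725]
```

Call:
send_rows --plan '[-0.042,-0.012,0,0,-1,-0.042,-0.012,0,0,-1,-0.042,-0.012,0,0,-1,-0.042,-0.012,0,0,-1,-0.042,-0.012,0,0,-1,0,0,0,0,-1,0,0,0,0,-1,0,0,0,0,-1]'

```text
clock: 32.67
tcp_pos: [0.5392, -0.1793, 0.1259]
eef_rot: [-2.222, -2.214, 0.009]
contact_force: [-1.3, 0.3, 0.1]
grip_width: 0.682
```

Run:
```python
from h import *
wlook('w18',['stand_yellow'])
```

```text
t 32.67 tcp [ 0.5392 -0.1793  0.1259] yaw 89.79 zax [-0.008  -0.0005 -1.    ] F [-1.341   0.3029  0.0944] w 0.682 q [-0.6435  0.4403  1.1155  1.8296 -0.4283  1.1516  0.6142]
stand_yellow 0.94 [263.7, 28.3, 109.8, 115.7] [ 0.5372 -0.0962] 9657.5 10007
stand_yellow 0.21 [253.4, 200.1, 129.5, 131.9] [ 0.5381 -0.2479] 13370.5 6373
```

View pics/w18.png

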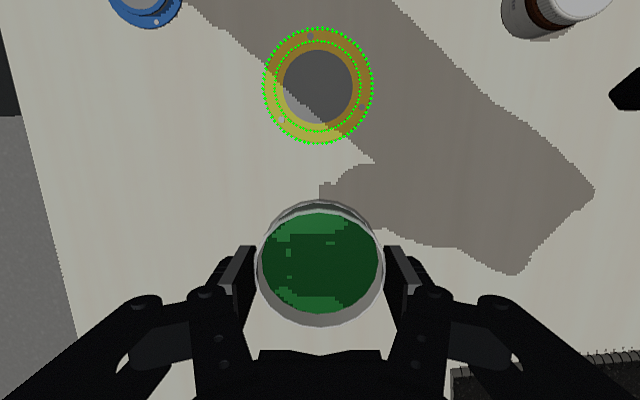

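Call:
send_rows --plan '[0.0424,-0.0006,0,0,-1,0.0424,-0.0005,0,0,-1,0,0,0,0,-1,0,0,0.04,0,-1,0,0,0.035,0,-1,0,0,0.02,0,-1,0,0,0.0085,0,-1,0,0,0,0,-1,0,0,0,0,-1]'

```text
clock: 33.9
tcp_pos: [0.5377, -0.0965, 0.0232]
eef_rot: [-2.225, -2.212, 0.008]
contact_force: [0.2, -0.1, -0.6]
grip_width: 0.683
```

Run:
```python
from h import *
wlook('w19',[])
im=env.read_camera('side'); cv2.imwrite('pics/s19.png',cv2.resize(im[180:300,250:410,::-1],None,fx=5,fy=5))
```

```text
t 33.9 tcp [ 0.5377 -0.0965  0.0232] yaw 89.64 zax [-0.0066 -0.0009 -1.    ] F [ 0.1798 -0.1499 -0.567 ] w 0.683 q [-0.7157  0.5291  1.0078  1.963  -0.5457  0.9586  0.5563]
```

View pics/w19.png

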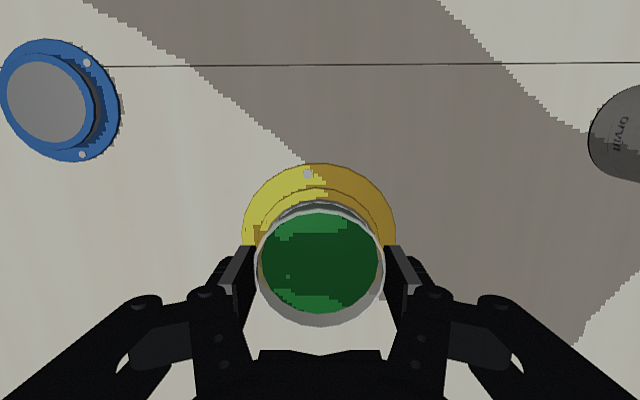

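View pics/s19.png

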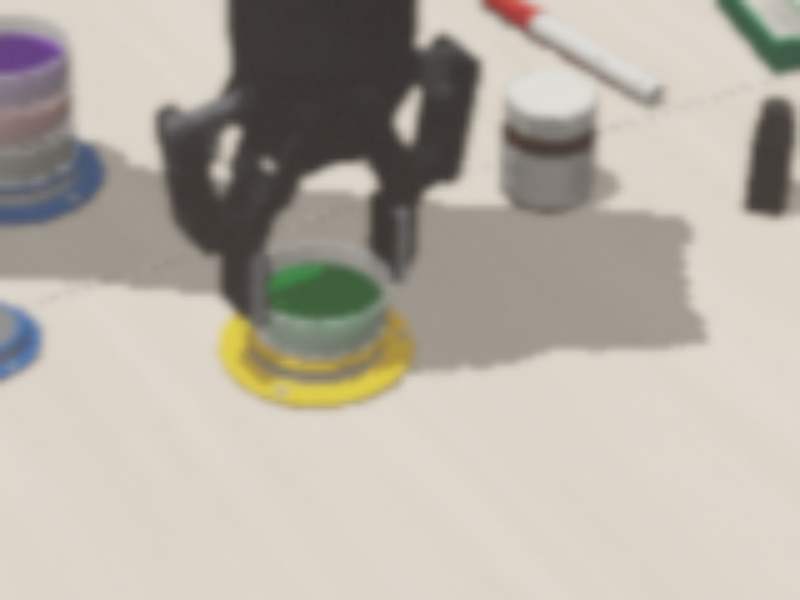

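Now shift +1.8 mm along tool x, lower about 2 mm and release.

Call:
send_rows --plan '[0.0018,-0.0004,0.0005,0,-1,0,0,0.0013,0,-1,0,0,0,0,-1,0,0,0,0,-1]'

```text
clock: 34.5
tcp_pos: [0.5369, -0.0942, 0.0212]
eef_rot: [-2.224, -2.211, 0.008]
contact_force: [-3.7, 2.7, 11.1]
grip_width: 0.682
```

Run:
```python
from h import *
st()
```

```text
t 34.5 tcp [ 0.5369 -0.0942  0.0212] yaw 89.66 zax [-0.0077  0.0003 -1.    ] F [-3.701   2.654  11.1216] w 0.682 q [-0.7178  0.5305  1.0054  1.966  -0.5485  0.956   0.5552]
```

Call:
send_rows --plan '[0,0,-0.0004,0,-1,0,0,0,0,1,0,0,0,0,1,0,0,0,0,1,0,0,0,0,1,0,0,-0.02,0,1,0,0,-0.05,0,1,0,0,-0.05,0,1,-0.025,0,0,0,1,0,0,0,0,1,0,0,0,0,1,0,0,0,0,1]'

```text
clock: 36.0
tcp_pos: [0.5373, -0.1188, 0.1408]
eef_rot: [-2.224, -2.211, 0.01]
contact_force: [0.3, 0.0, -0.1]
grip_width: 1.001
```

Run:
```python
from h import *
wlook('w20',['dish_green'],{'dish_green':.014})
st()
im=env.read_camera('side'); cv2.imwrite('pics/s20.png',cv2.resize(im[130:280,220:420,::-1],None,fx=4,fy=4))
im=env.read_camera('top'); cv2.imwrite('pics/t20.png',cv2.resize(im[80:320,160:480,::-1],None,fx=2.4,fy=2.4))
```

```text
t 36.0 tcp [ 0.5373 -0.1188  0.1408] yaw 89.68 zax [-0.0086 -0.0007 -1.    ] F [ 0.264   0.0416 -0.0735] w 1.001 q [-0.8143  0.3837  1.1659  1.8568 -0.3803  1.1632  0.4781]
dish_green 0.74 [282.2, 132.2, 74.8, 74.9] [ 0.5369 -0.0956] 4423.0 4758
t 36.1 tcp [ 0.5373 -0.119   0.1407] yaw 89.68 zax [-0.0086 -0.0009 -1.    ] F [ 0.1133  0.2013 -0.1115] w 1.001 q [-0.814   0.3839  1.1659  1.8568 -0.3804  1.1631  0.4783]
```

View pics/w20.png

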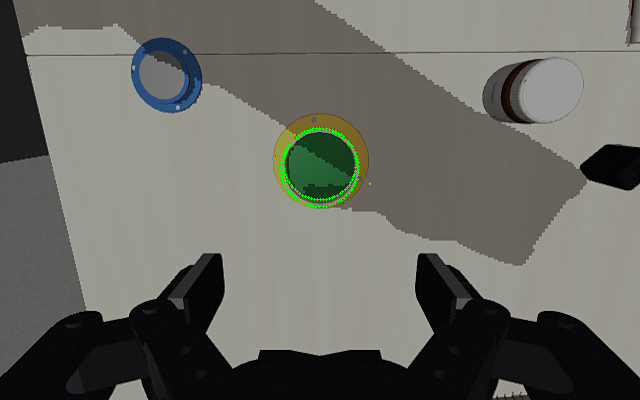

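View pics/s20.png

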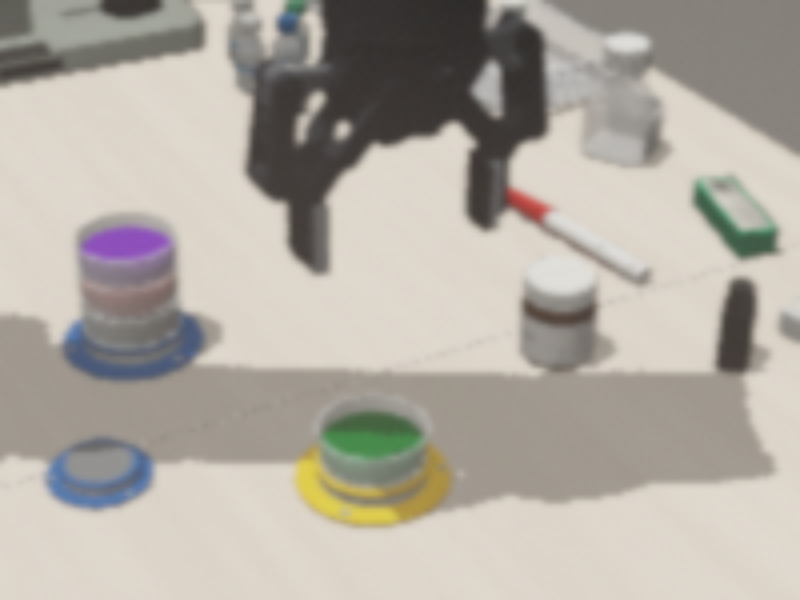

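View pics/t20.png

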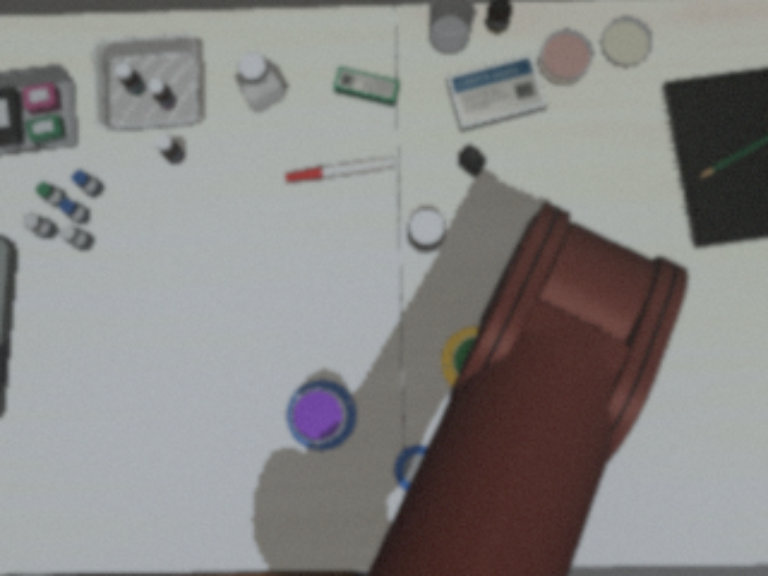

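The side, top and wrist pictures show the three-dish stack upright on the larger blue stand. The green dish sits centred on the yellow stand, about 0.5 mm off. The jar, pen and bottle are where they were and the gripper is clear, so I'm handing the job in.

```bash
python3 -c "
from plant import env
print(env.job_done(), env.get_state()['clock'])"
```

```text
the job is handed in; nothing more can be done
the job is handed in; nothing more can be done
```

The job is handed in. The black, red and violet dishes are stacked in that order on the larger blue stand, and the green dish sits alone on the yellow stand. It took about 36 s of the 102 s allowed.

**Stack:** after release, the wrist camera put the three dishes at (0.4764, 0.0875), (0.4766, 0.0880) and (0.4766, 0.0878). That is within about 0.5 mm of each other and within 1 mm of the stand's centre at (0.4771, 0.0879).

**Green dish:** it measured (0.5369, −0.0956), against the yellow stand's centre at (0.5373, −0.096).

**Other checks:** in the last pictures all the dishes look upright and level, and the gripper is open and clear. The jar, pen and bottle look unmoved; I judged that by eye rather than measuring them. The force readings I took peaked at about 14 N, during placing.

**What went wrong or disagreed:**
- **Arm not settled:** my first wrist pictures were taken before the arm had settled, so one was off by about 10 mm and I took it again.
- **Missed detections:** the network missed the violet dish in one picture and the black dish in the first top view. I took the violet dish's position from its outline and then a repeat picture, and the black dish's from the side and wrist cameras.
- **Joint 3:** it reached 1.352 of its 1.39 limit, so I changed the route for the green dish.
- **Tool tilt:** the tool picked up about 0.5° of tilt, with no visible effect on the placed dishes.

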